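# Crank the tipping pot to empty the washed stoppers

### The arm

A 6-joint arm with a two-finger parallel gripper is mounted at the origin on the work surface. World frame = base frame: x ahead of the robot, y to its left, z up, the work surface at z = 0. Lengths are in m, angles in rad, forces in N, time in s.
With the tool pointing down it reaches from about 0.25 to 0.775 m from the base axis. Payload 4 kg.
Tool frame: the origin (TCP) lies at the very end of the fingers, on their centre line; the grasp point (between the pads) lies 19 mm behind it; x points along the fingers, y is the direction in which the jaws open and shut, and the axes are right-handed (so a half turn about x gives the same grasp; the last joint's range is limited). The gripper opens to 94 mm and grips with 3 to 60 N. Pads are 16 mm wide; open, the fingers measure 119 mm over their backs; the gripper's body (75 mm by 177 mm) begins 78 mm behind the grasp point.
Start: joints at [1.205, 0.087, 1.371, -0, 1.684, -0.103], TCP at [0.143, 0.531, 0.206] pointing down, gripper open.
Joint ranges: [-3.1, 3.1], [-0.76, 2.03], [0.27, 2.55], [-1.08, 4.22], [0.17, 2.65], [-2.57, 2.57]. Speed limits (rad/s): [2.79, 2.79, 3.14, 3.14, 3.14, 3.14].

### API

Orientations are given as [roll, pitch, yaw] about the fixed x, y, z axes, in that order (R = Rz(yaw) Ry(pitch) Rx(roll)).
In Python, from bench import robot gives the robot as it stands.
- The arm moves only by the tool carry_out, never from a script. Its argument "targets" is a list of rows, each a list of 5 numbers: the closure, from 0 (fully open) to 1 (shut), then the shift along the tool's x, y, z in cm, then the turn about the tool's x in degrees. In form: [[fingers, tx, ty, tz, turn], ...]. A call has 1 to 20 rows; each row shifts and turns the commanded pose from where the row before left it, along the tool's axes as they then stand; what a row does not reach is not made up. A row lasts 1/10 s, in which the tool goes at most 50 mm and 8.59 degrees, less where a joint would pass 70% of its speed; a pose out of reach is approached as far as the arm can. A call is refused whole if a number of a shift passes 5 or a number of a turn 8.59, either way. A call with a gripper value outside its range is refused whole. The fingers move at their own pace and stop on an object; the grip force is fixed at half the most. Time passes only in rows, so rows that do not move let the fingers close. It gives the time, the measured TCP pose, the force and the opening at its end, in the units of the state.
- robot.get_obs(): the state, without advancing time (a new reading comes with each control period).
- robot.snapshot(name): name is "side" or "top" or "wrist"; returns a dict with "image" (384x512x3 uint8, red, green, blue), "camera_matrix" (3x3 intrinsics, pixels), "distortion" ([k1, k2, p1, p2, k3] as OpenCV has them; the pictures are not rectified), "pose" (4x4, takes a point from camera to world coordinates). Camera axes: x right, y up, looking along -z (the intrinsics and any distortion apply to the point x, -y, -z); pixel columns grow to the right and rows downward; lengths in m; the calibration is good to about 2 mm. A picture is of the moment at which its call begins. There is no depth.
- robot.close_job(): hands the job in, once; it reports no verdict.
The state is a dict: "time": time; "joint_positions": joint angles; "qvel": joint speeds; "joint_torque": joint torques, N m; "tool_pos": TCP position; "ee_rot": TCP orientation; "wrist_force": force on the tool from outside, world axes, zero at the start; "wrist_torque": the same for the moment, N m; "width": finger opening in m.
Only numpy, scipy, OpenCV 4.12 (cv2) and the standard library are available. Lean on these libraries where they do the work, as an engineer would, in place of code of your own. Each camera call takes 0.05 s, during which the arm holds its last target. There are 200 camera calls.

### The job

Turn the two-armed hand crank counter-clockwise (seen from above) until the pot has tipped over and all four stoppers have dropped into the white tray, then crank it back clockwise until the pot stands upright against its stop again. The yellow hood covers part of the crank's circle, so let go and take a knob afresh as often as needed. Turn steadily so that nothing is flung, do not touch the pot, and leave the tray and everything else on the bench where it is.

Things in the scene. Friction and masses are not known exactly. Their poses are not given: they have to be found in the camera images.
- station: tipping station, bolted to the bench: dark base plate 170 (x) x 250 (y, from -82 to 168) x 12 mm, white tower, yellow hood. Origin on the bench under the crank's vertical axis. Its x axis points to the side the pot pours to (away from the robot, within 0.3 rad of world x); tower and pot are on its +y side, the pot's pivot at y = 245 mm, 165 mm high
- hood (a point): centre of the top of the yellow hood, a flat plate 200 mm (station x) by 75 mm (station y), 4 mm thick, over one side of the crank's circle: it covers station y = 50 to 125 mm, underside 166 mm and top 170 mm above the bench. The knobs pass below it, fingers holding them cannot
- tower (a point): centre of the top of the white tower behind the hood, 202 mm above the bench; 100 mm (station x) by 40 mm (station y), at station y = 125 to 165 mm; it carries the pot
- hub (a point): point on the crank's vertical axis at the knobs' mid height, 140 mm above the bench. The round white gearbox under the crank is 116 mm across
- crank (a joint): angle of the crank (rad): 0 with the pot upright (stop), grows counter-clockwise seen from above, 7.5 (one and a fifth turns) at the other stop, pot fully tipped. Stiff: about 0.2 N m (3 N at a knob), and stays where it is left
- knob_red_mid (a point): middle of the red knob of the crank: an upright round grip, 24 to 26 mm across, 42 mm tall (119 to 161 mm above the bench), that spins freely on its pin, 70 mm from the axis. The flat arm below it, 24 mm wide, is at 107 to 117 mm. The direction from hub to knob at the start may be any. The point is 140 mm above the bench
- knob_black_mid (a point): middle of the black knob, the same, at the other end of the crank arm
- pot: open aluminium pot, 115 mm high, 112 mm across the mouth, 84 mm across the foot, hung on the tower's pivot; origin on the pivot, 55 mm above its underside, z axis towards the mouth. Geared to the crank: it tips towards the station's +x by 0.32 x crank angle, 2.4 rad at most; the stoppers slide out between about 1.3 and 2.4 rad. Keep the robot off it. Upright its rim is 225 mm above the bench
- stopper1: one of four orange rubber-like stoppers, 34 mm across at the head, 26 mm at the foot, 29 mm high; starts inside the pot; origin at the centre of its foot
- stopper2: one of four blue rubber-like stoppers, 34 mm across at the head, 26 mm at the foot, 29 mm high; starts inside the pot; origin at the centre of its foot
- stopper3: one of four green rubber-like stoppers, 34 mm across at the head, 26 mm at the foot, 29 mm high; starts inside the pot; origin at the centre of its foot
- stopper4: one of four orange rubber-like stoppers, 34 mm across at the head, 26 mm at the foot, 29 mm high; starts inside the pot; origin at the centre of its foot
- tray: loose white plastic tray in which the stoppers must land, standing beside the base plate under the pot's pouring side: 260 (x) x 180 (y) x 50 mm, walls 5 mm; origin at the centre of its underside
- jar: bystander: amber specimen jar with yellow cap, 52 mm across, 85 mm high, beyond the crank; origin at its underside
- dishes: bystander: stack of culture dishes, 90 mm across, 73 mm high, beyond the crank; origin at its underside
- wash_bottle: bystander: white wash bottle with orange spout, 68 mm across, 215 mm high; origin at its underside
- tube_rack: bystander: white rack of capped tubes, 100 x 200 x 90 mm; origin at its underside
- glove_box: bystander: carton 120 x 220 x 80 mm; origin at its underside
- marker: bystander: black marker pen, 16 mm thick, 136 mm long, lying between robot and station; origin at the middle of its underside

How it is judged:
On the way:
1. all four stoppers have dropped out of the pot into the tray (x of stopper1 in the frame of tray between -0.128 and 0.128 m and y of stopper1 in the frame of tray between -0.088 and 0.088 m and z of each of stopper1, stopper2, stopper3, stopper4 in the frame of tray below 0.05 m and x of stopper2 in the frame of tray between -0.128 and 0.128 m and y of stopper2 in the frame of tray between -0.088 and 0.088 m and x of stopper3 in the frame of tray between -0.128 and 0.128 m and y of stopper3 in the frame of tray between -0.088 and 0.088 m and x of stopper4 in the frame of tray between -0.128 and 0.128 m and y of stopper4 in the frame of tray between -0.088 and 0.088 m), for 0.2 s.
At the end, for the whole second after the job is handed in: The pot is upright again (within 0.06 rad of vertical, at rest), all four stoppers lie still inside the tray, and the tray is within 25 mm of where it stood (all of step 1 and angle between pot's own z axis and vertical below 0.06 rad and angular speed of pot below 0.05 rad/s and distance of tray from where it was at the start of the episode below 0.025 m and linear speed of each of stopper1, stopper2, stopper3, stopper4 below 0.03 m/s); the robot touches nothing.
It fails at once if the robot touches the pot (contact force between any of the arm, the fingers and pot above 1 N).
It fails at once if the pot is swung faster than 2 rad/s (angular speed of pot above 2 rad/s).
It fails at once if a bystander or the tray is moved by more than 25 mm (distance of any of jar, dishes, wash_bottle, tube_rack, glove_box, marker, tray from where it was at the start of the episode above 0.025 m).
It also fails if it takes over 72 s, if anything falls off the work surface, if the arm or the gripper's body presses on something with over 40 N, if the wrist force passes 120 N, or if a joint passes its speed limit or range.

## Working session

There is one attempt and no reset: what is moved stays moved. The work goes in short steps, Python scripts to look and compute and a tool call to move; the robot and the scene stay as the last step left them, time stands still between calls to the robot, and variables do not carry over. Pictures are saved under pics/ and viewed, about 8 in all and at most 12, crops included, and the job is handed in when it is done.

Besides the shell and the picture viewer there is one more tool, called as name(argument=value, ...), one argument or row to a line, values as JSON. carry_out: Moves the arm, as the interface text tells. Its arguments: {"type":"object","properties":{"targets":{"type":"array","items":{"type":"array","items":{"type":"number"}}}},"required":["targets"]}

```bash
mkdir -p pics; ls
python3 - <<'E'
from bench import robot
import cv2,pickle
o=robot.get_obs();print(o)
d={}
for n in("top","side"):
    s=robot.snapshot(n);d[n]=s
    cv2.imwrite(f"pics/{n}0.png",cv2.resize(s["image"][:,:,::-1],(800,600),interpolation=cv2.INTER_CUBIC))
    print(n,s["camera_matrix"],s["distortion"],s["pose"])
pickle.dump(d,open("s0.pkl","wb"))
E
```

```text
pics
{'time': 0.0, 'joint_positions': array([ 1.20489558e+00,  8.79384901e-02,  1.37225627e+00, -2.67494645e-05,
        1.68357980e+00, -1.03080693e-01]), 'qvel': array([-0.00059862, -0.00208591, -0.0006007 ,  0.00067205,  0.00023932,
        0.00059446]), 'joint_torque': array([ 5.25100422e-04, -3.40179455e+01, -3.02434051e+01,  7.18781655e-02,
        3.29094124e-02, -1.51371523e-04]), 'tool_pos': array([0.14269861, 0.53059788, 0.20431217]), 'ee_rot': array([-1.66169289,  1.56861425, -1.92451593]), 'wrist_force': array([ 0.05705972, -0.38225138, -0.3579086 ]), 'wrist_torque': array([-0.00954346, -0.00112094, -0.01678949]), 'width': 0.09420654275825743}
top [[427.5989648    0.         256.25464486]
 [  0.         427.5989648  195.10433633]
 [  0.           0.           1.        ]] [-0.15999698  0.          0.          0.          0.        ] [[ 0.00721546  0.98402781 -0.17786853  0.29564938]
 [-0.99991494  0.00903266  0.00940884 -0.1142478 ]
 [ 0.01086519  0.17778551  0.98400928  1.36368617]
 [ 0.          0.          0.          1.        ]]
side [[419.30648897   0.         251.31890433]
 [  0.         419.30648897 189.07386852]
 [  0.           0.           1.        ]] [-0.15365553  0.          0.          0.          0.        ] [[ 0.85754178  0.33120292 -0.39360732  0.11413327]
 [-0.51433105  0.53826749 -0.66763139 -0.78970746]
 [-0.00925544  0.77496628  0.63193481  0.76144815]
 [ 0.          0.          0.          1.        ]]
```

View pics/top0.png

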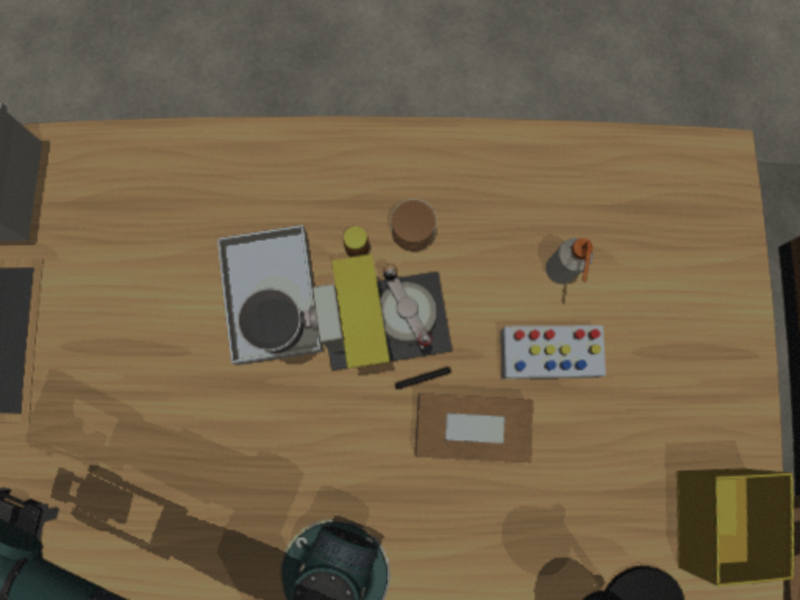

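View pics/side0.png

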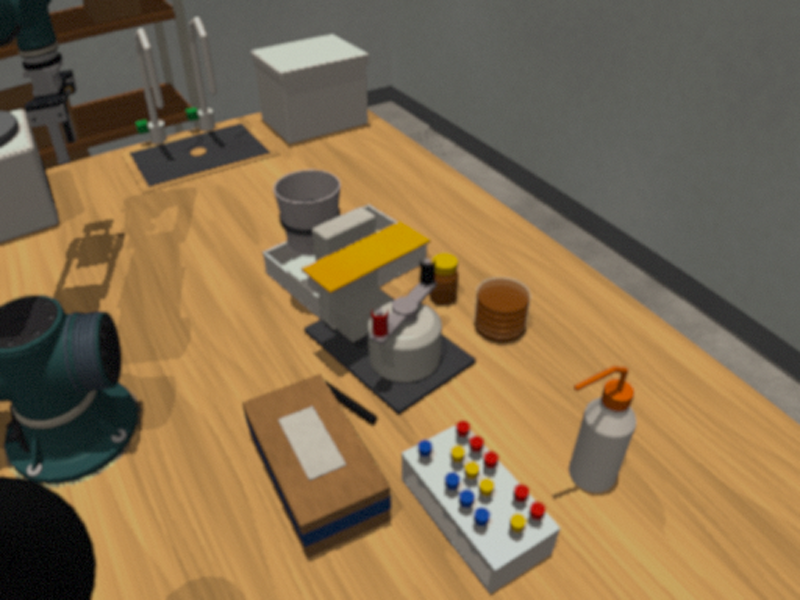

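Both views show the station: in the top view the hood is at about (360,312), hub (408,308), black knob (391,271) and red knob (425,343). I'll crop both for accuracy.

Run:
```python
import cv2,pickle
d=pickle.load(open("s0.pkl","rb"))
a=d["top"]["image"][150:250,200:300,::-1]; b=d["side"]["image"][120:260,190:310,::-1]
import numpy as np
A=cv2.resize(a,(400,400),interpolation=cv2.INTER_CUBIC); A=cv2.convertScaleAbs(A,alpha=1.6)
B=cv2.resize(b,(400,467),interpolation=cv2.INTER_CUBIC)
o=np.zeros((467,800,3),np.uint8);o[:400,:400]=A;o[:,400:]=B
cv2.imwrite("pics/crop0.png",o)
```

```text
(no output)
```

View pics/crop0.png

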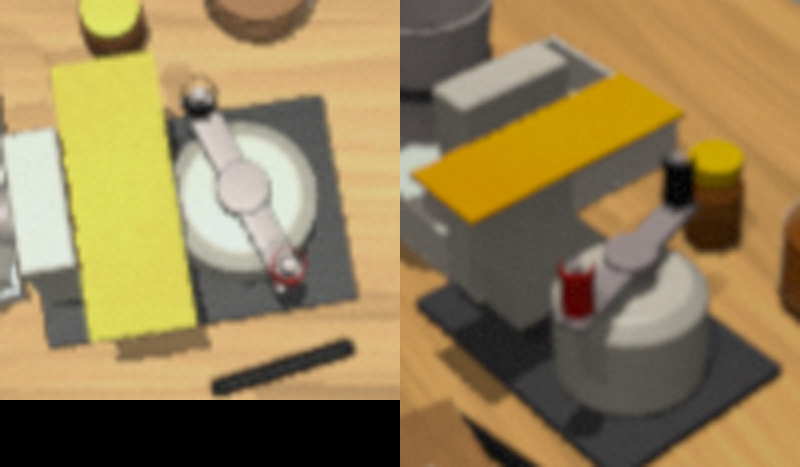

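```bash
cat > h.py <<'E'
import numpy as np,cv2
from scipy.optimize import least_squares
def proj(s,P):
    P=np.atleast_2d(P).astype(float);T=np.linalg.inv(s["pose"]);c=P@T[:3,:3].T+T[:3,3]
    c=c*[1,-1,-1]
    return cv2.projectPoints(c.reshape(-1,1,3),np.zeros(3),np.zeros(3),s["camera_matrix"],s["distortion"])[0][:,0]
def loc(p,P):
    P=np.atleast_2d(P);c,s=np.cos(p[2]),np.sin(p[2])
    return np.c_[p[0]+c*P[:,0]-s*P[:,1],p[1]+s*P[:,0]+c*P[:,1],P[:,2]]
def knobs(p,z=.161):
    a=p[3];k=.07*np.array([np.cos(a),np.sin(a)])
    return loc(p,[[*k,z],[*-k,z]])  # red, black
E
python3 - <<'E'
from h import *
import pickle
d=pickle.load(open("s0.pkl","rb"))
H=[[.1,.125,.17],[.1,.05,.17],[-.1,.05,.17],[-.1,.125,.17]]
S=H+[[.085,-.082,.012],[-.085,-.082,.012],[-.085,.168,.012]]
pt=np.array([[52,68],[152,54],[196,326],[90,342],[322,96],[357,297],[50,347],[288,265],[199,90]])/4+[200,150]-.4
S2=H+[[.085,-.082,.012],[-.085,.168,.012]]
ps=(np.array([[620,73],[683,113],[472,221],[413,175],[778,368],[418,303],[576,272],[679,158]])-[400,0])/3.3333+[190,120]-.4
def f(p,o=0):
    r=[proj(d["top"],np.r_[loc(p,S),knobs(p)])-pt,proj(d["side"],np.r_[loc(p,S2),knobs(p)])-ps]
    return r if o else np.concatenate(r).ravel()
for a in(-2.8,-1,2):
    r=least_squares(f,[.45,0,.1,a],loss='soft_l1');print(r.cost,r.x)
    if r.cost<60: best=r.x
p=best
for q in f(p,1):print(q.round(1).tolist())
print("knobs",knobs(p).round(3).tolist());print(np.arctan2(p[1],p[0]))
E
```

```text
11.072315281606905 [ 0.51634105 -0.13949724  0.16705555 -2.83019033]
11.072315281597533 [ 0.51634105 -0.13949724  0.16705562 -2.83019041]
11.072315281594225 [ 0.51634105 -0.13949724  0.1670556   3.45299491]
[[0.0, -0.2], [0.8, -0.7], [0.7, -0.2], [0.6, 0.0], [0.7, -0.6], [0.9, 0.6], [-0.2, 0.5], [0.7, -0.2], [0.7, 0.6]]
[[-0.2, -0.8], [0.6, -0.6], [-0.8, 0.1], [-1.8, -1.0], [1.6, -1.0], [-1.9, -1.7], [-0.4, -3.0], [-0.3, -0.9]]
knobs [[0.454, -0.172, 0.161], [0.578, -0.107, 0.161]]
-0.26386555001293244
```

```bash
cat >> h.py <<'E'
P=np.array([0.51634,-0.13950,0.16706,-2.83019])
from scipy.spatial.transform import Rotation as Ro
def R(o):return Ro.from_euler('xyz',o["ee_rot"]).as_matrix()
def kn(phi,P=P): # knob world xy at station angle phi (deg)
    a=np.radians(phi);return loc(P,[[.07*np.cos(a),.07*np.sin(a),0]])[0,:2]
E
python3 - <<'E'
from h import *
from bench import robot
o=robot.get_obs();M=R(o);print(M.round(3))
yw=np.degrees(np.arctan2(M[1,1],M[0,1]));print("tool y yaw",yw,"q",o["joint_positions"].round(3),"target",np.degrees(P[2]))
for a in(np.degrees(P[2]),np.degrees(P[2])+180):
  ty=np.array([np.cos(np.radians(a)),np.sin(np.radians(a))]);tz=np.array([ty[1],-ty[0]]) # x down: z = x cross y
  print("check tz", np.cross([0,0,-1],[*ty,0]))
  dl=kn(198)-o["tool_pos"][:2];print(a,dl,dl@ty,dl@np.cross([0,0,-1],[*ty,0])[:2])
E
```

```text
[[-0.001  0.26   0.966]
 [-0.002  0.966 -0.26 ]
 [-1.    -0.002 -0.   ]]
tool y yaw 74.94312513751761 q [ 1.205  0.088  1.372 -0.     1.684 -0.103] target 9.571832925455531
check tz [ 0.166284  -0.9860779  0.       ]
9.571832925455531 [ 0.31157316 -0.70256298] 0.19041042656689655 0.7445914578585503
check tz [-0.166284   0.9860779  0.       ]
189.57183292545554 [ 0.31157316 -0.70256298] -0.1904104265668965 -0.7445914578585503
```

carry_out(
  targets=[
    [0.45,-2,0,0,8.2],
    [0.45,-2,0,0,8.2],
    [0.45,-2,0,0,8.2],
    [0.45,-2,0,0,8.2],
    [0.45,-2,0,0,8.2],
    [0.45,-2,0,0,8.2],
    [0.45,-2,0,0,8.2],
    [0.45,-2,0,0,8],
  ],
)

```text
time: 0.9
tool_pos: [0.1428, 0.5309, 0.3657]
ee_rot: [-0.518, 1.57, -1.928]
wrist_force: [0.3, -0.4, 0.0]
width: 0.0515
```

carry_out(
  targets=[
    [0.45,0,1,3.92,0],
    [0.45,0,1,3.92,0],
    [0.45,0,1,3.92,0],
    [0.45,0,1,3.92,0],
    [0.45,0,1,3.92,0],
    [0.45,0,1,3.92,0],
    [0.45,0,1,3.92,0],
    [0.45,0,1,3.92,0],
    [0.45,0,1,3.92,0],
    [0.45,0,1,3.92,0],
    [0.45,0,1,3.92,0],
    [0.45,0,1,3.92,0],
    [0.45,0,1,3.92,0],
    [0.45,0,1,3.92,0],
    [0.45,0,1,3.92,0],
    [0.45,0,1,3.92,0],
    [0.45,0,1,3.92,0],
    [0.45,0,1,3.92,0],
    [0.45,0,1,3.92,0],
    [0.45,0,0,0,0],
  ],
)

```text
time: 2.9
tool_pos: [0.4545, -0.1755, 0.3623]
ee_rot: [-2.027, 1.566, 2.847]
wrist_force: [-0.6, -0.5, -0.5]
width: 0.0515
```

```bash
cat >> h.py <<'E'
def err(phi,z=.126,P=P,vb=1):
    from bench import robot
    o=robot.get_obs();M=R(o);d=np.r_[kn(phi,P),z]-o["tool_pos"]
    print("t",o["time"].round(2) if hasattr(o["time"],"round") else o["time"],"tcp",o["tool_pos"].round(4),"to go tool cm",(M.T@d*100).round(2),"yaw",np.degrees(np.arctan2(M[1,1],M[0,1])).round(2),"F",o["wrist_force"].round(1),"w",o["width"],"tilt",M[2,0].round(4))
    return o
E
python3 - <<'E'
from h import *
from bench import robot
o=err(197.8);print(o["joint_positions"].round(2))
s=robot.snapshot("wrist");cv2.imwrite("pics/w1.png",s["image"][:,:,::-1]);import pickle;pickle.dump(s,open("w1.pkl","wb"))
print(proj(s,knobs(P)),proj(s,np.r_[knobs(P,.117),loc(P,[[0,0,.117],[-.1,.05,.17],[.1,.05,.17]])]))
E
```

```text
t 2.9 tcp [ 0.4545 -0.1755  0.3623] to go tool cm [23.63  0.13 -0.33] yaw 9.25 F [-0.6 -0.5 -0.5] w 0.05151048418110102 tilt -1.0
[-0.48 -0.03  1.18 -0.    1.99 -0.65]
[[259.1279677  170.32823985]
 [354.08069682 139.79128635]] [[259.16481688 165.04334736]
 [344.50631606 137.45543648]
 [301.31251259 151.40167219]
 [233.9651868  119.32885622]
 [382.88482577 118.77447714]]
```

View pics/w1.png

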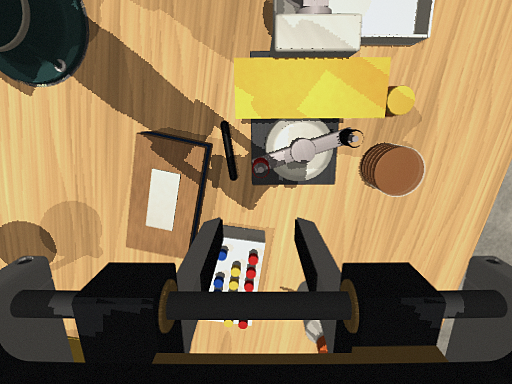

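The wrist view agrees with the prediction at the hub (302,149) and at the red knob (about 260,165). The hood's right corner (391,119) is off by 8 px, so I'll enlarge it and refit.

Run:
```python
import cv2,pickle
s=pickle.load(open("w1.pkl","rb"))
a=s["image"][45:195,225:425,::-1]
cv2.imwrite("pics/w1c.png",cv2.resize(a,(800,600),interpolation=cv2.INTER_CUBIC))
```

```text
(no output)
```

View pics/w1c.png

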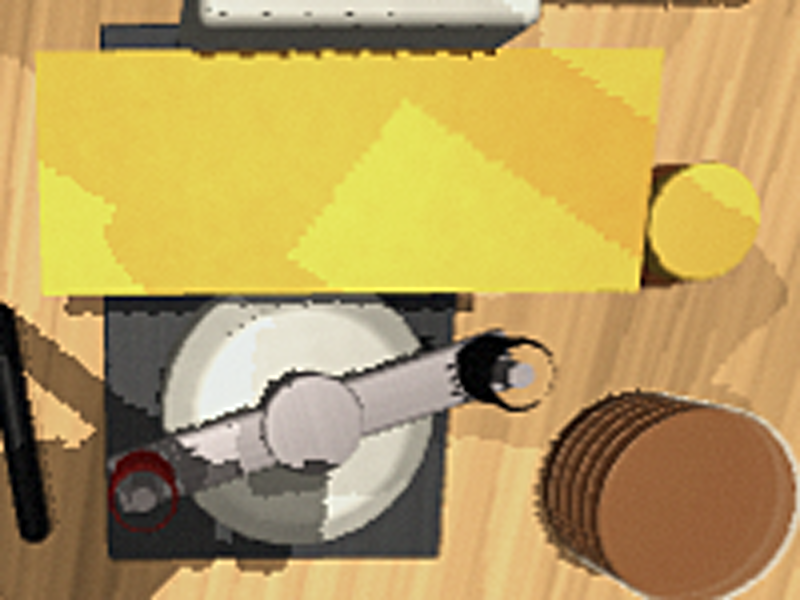

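The corners do match on enlargement: hood (235.5,118.5) and (385,117.7), red knob top (260.7,168), black (354.5,138.2). I'll do a joint refit.

Run:
```python
from h import *
import pickle
d=pickle.load(open("s0.pkl","rb"));w=pickle.load(open("w1.pkl","rb"))
H=[[.1,.125,.17],[.1,.05,.17],[-.1,.05,.17],[-.1,.125,.17]]
S=H+[[.085,-.082,.012],[-.085,-.082,.012],[-.085,.168,.012]]
pt=np.array([[52,68],[152,54],[196,326],[90,342],[322,96],[357,297],[50,347],[288,265],[199,90]])/4+[200,150]-.4
S3=H+[[.085,-.082,.012],[-.085,-.082,.012]]
pw=np.array([[663,48],[640,291],[42,294],[36,52],[438,556],[110,556],[143,492],[518,373]])/4+[225,45]-.4
def f(p,o=0):
    r=[proj(d["top"],np.r_[loc(p,S),knobs(p)])-pt,proj(w,np.r_[loc(p,S3),knobs(p)])-pw]
    return r if o else np.concatenate(r).ravel()
r=least_squares(f,P,loss='soft_l1');print(r.cost,r.x.tolist())
for q in f(r.x,1):print(q.round(1).tolist())
open("h.py","a").write(f"\nP[:]=np.array({r.x.tolist()})\n")
P[:]=r.x;print(np.degrees(P[3])%360);err(np.degrees(P[3]))
```

```text
4.927798698351925 [0.5172636264368113, -0.1372852210521964, 0.16831104407577024, -2.835040285739737]
[[-0.8, -0.5], [-0.0, -1.0], [-0.1, -0.5], [-0.1, -0.3], [-0.1, -0.9], [0.3, 0.2], [-0.8, 0.2], [-0.1, -0.5], [-0.0, 0.3]]
[[0.0, -0.3], [-0.6, -0.2], [-0.3, -0.2], [-0.5, -0.7], [0.5, 0.6], [-1.1, 1.1], [-0.4, 1.2], [1.1, 0.6]]
197.56415687755012
t 2.95 tcp [ 0.4539 -0.1734  0.3633] to go tool cm [23.73  0.26 -0.32] yaw 9.36 F [0.2 0.4 0.7] w 0.05148534942923735 tilt -1.0
```

carry_out(
  targets=[
    [0.45,4,0.3,-0.35,0],
    [0.45,4,0,0,0],
    [0.45,4,0,0,0],
    [0.45,4,0,0,0],
    [0.45,3,0,0,0],
    [0.45,2.7,0,0,0],
    [0.45,2,0,0,0],
    [0.45,0,0,0,0],
    [1,0,0,0,0],
    [1,0,0,0,0],
    [1,0,0,0,0],
    [1,0,0,0,0],
  ],
)

```text
time: 4.15
tool_pos: [0.4554, -0.1685, 0.13]
ee_rot: [-0.767, 1.569, -2.172]
wrist_force: [-2.5, 0.2, 5.0]
width: 0.0244
```

Run:
```python
from h import *
err(np.degrees(P[3]))
A=np.radians(197.6+6*np.arange(33))
x,y=7*np.cos(A),7*np.sin(A)
print(np.c_[np.diff(x),-np.diff(y)].round(2).tolist())
```

```text
t 4.15 tcp [ 0.4554 -0.1685  0.13  ] to go tool cm [ 0.4  -0.05  0.07] yaw 9.53 F [-2.5  0.2  5. ] w 0.02443807911255602 tilt -1.0
[[0.26, 0.69], [0.33, 0.66], [0.39, 0.62], [0.46, 0.57], [0.51, 0.52], [0.57, 0.47], [0.61, 0.4], [0.65, 0.34], [0.68, 0.27], [0.71, 0.19], [0.72, 0.12], [0.73, 0.04], [0.73, -0.03], [0.72, -0.11], [0.71, -0.18], [0.69, -0.26], [0.66, -0.33], [0.62, -0.39], [0.57, -0.46], [0.52, -0.51], [0.47, -0.57], [0.4, -0.61], [0.34, -0.65], [0.27, -0.68], [0.19, -0.71], [0.12, -0.72], [0.04, -0.73], [-0.03, -0.73], [-0.11, -0.72], [-0.18, -0.71], [-0.26, -0.69], [-0.33, -0.66]]
```

carry_out(
  targets=[
    [1,0,0.26,0.69,0],
    [1,0,0.33,0.66,0],
    [1,0,0.39,0.62,0],
    [1,0,0.46,0.57,0],
    [1,0,0.51,0.52,0],
    [1,0,0.57,0.47,0],
    [1,0,0.61,0.4,0],
    [1,0,0.65,0.34,0],
  ],
)

```text
time: 4.95
tool_pos: [0.5008, -0.2039, 0.1301]
ee_rot: [1.583, 1.57, 0.179]
wrist_force: [-1.9, 2.7, 4.8]
width: 0.0243
```

Run:
```python
from h import *
err(245.6)
```

```text
t 4.95 tcp [ 0.5008 -0.2039  0.1301] to go tool cm [ 0.4  -0.16  0.08] yaw 9.53 F [-1.9  2.7  4.8] w 0.024279107689136138 tilt -1.0
```

carry_out(
  targets=[
    [1,0,0.68,0.27,0],
    [1,0,0.71,0.19,0],
    [1,0,0.72,0.12,0],
    [1,0,0.73,0.04,0],
    [1,0,0.73,-0.03,0],
    [1,0,0.72,-0.11,0],
    [1,0,0.71,-0.18,0],
    [1,0,0.69,-0.26,0],
    [1,0,0.66,-0.33,0],
    [1,0,0.62,-0.39,0],
    [1,0,0.57,-0.46,0],
    [1,0,0.52,-0.51,0],
    [1,0,0.47,-0.57,0],
    [1,0,0.4,-0.61,0],
    [1,0,0.34,-0.65,0],
    [1,0,0.27,-0.68,0],
    [1,0,0.19,-0.71,0],
    [1,0,0.12,-0.72,0],
    [1,0,0.04,-0.73,0],
    [1,0,-0.03,-0.73,0],
  ],
)

```text
time: 6.95
tool_pos: [0.5856, -0.12, 0.1301]
ee_rot: [-0.21, 1.567, -1.616]
wrist_force: [-4.2, -3.6, 4.3]
width: 0.0244
```

Run:
```python
from h import *
err(365.6)
```

```text
t 6.95 tcp [ 0.5856 -0.12    0.1301] to go tool cm [ 0.41 -0.06 -0.12] yaw 9.46 F [-4.2 -3.6  4.3] w 0.024368965057137648 tilt -1.0
```

carry_out(
  targets=[
    [1,0,-0.11,-0.72,0],
    [1,0,-0.18,-0.71,0],
    [1,0,-0.26,-0.69,0],
    [1,0,-0.33,-0.66,0],
    [1,0,0,0,0],
    [0.45,0,0,0,0],
    [0.45,0,0,0,0],
    [0.45,-2,0,0,0],
    [0.45,-3,0,0,0],
    [0.45,-1,0,0,0],
  ],
)

```text
time: 7.95
tool_pos: [0.5742, -0.0916, 0.191]
ee_rot: [1.439, 1.566, 0.035]
wrist_force: [0.6, -0.2, 0.7]
width: 0.0516
```

Run:
```python
from h import *
from bench import robot
err(389.6)
s=robot.snapshot("top");a=s["image"][130:250,120:300,::-1]
cv2.imwrite("pics/t2.png",cv2.convertScaleAbs(cv2.resize(a,(720,480),interpolation=cv2.INTER_CUBIC),alpha=1.5))
err(209.6)
A=np.radians(209.6+6*np.arange(31))
x,y=7*np.cos(A),7*np.sin(A)
print(np.c_[np.diff(x),-np.diff(y)].round(2).tolist())
```

```text
t 7.95 tcp [ 0.5742 -0.0916  0.191 ] to go tool cm [ 6.5  -0.33  0.09] yaw 9.57 F [ 0.6 -0.2  0.7] w 0.05157429647872686 tilt -1.0
t 8.0 tcp [ 0.5746 -0.0918  0.1919] to go tool cm [  6.53 -12.53   6.98] yaw 9.57 F [ 0.2 -0.2  2. ] w 0.05154044751494291 tilt -1.0
[[0.39, 0.62], [0.46, 0.57], [0.51, 0.52], [0.57, 0.47], [0.61, 0.4], [0.65, 0.34], [0.68, 0.27], [0.71, 0.19], [0.72, 0.12], [0.73, 0.04], [0.73, -0.03], [0.72, -0.11], [0.71, -0.18], [0.69, -0.26], [0.66, -0.33], [0.62, -0.39], [0.57, -0.46], [0.52, -0.51], [0.47, -0.57], [0.4, -0.61], [0.34, -0.65], [0.27, -0.68], [0.19, -0.71], [0.12, -0.72], [0.04, -0.73], [-0.03, -0.73], [-0.11, -0.72], [-0.18, -0.71], [-0.26, -0.69], [-0.33, -0.66]]
```

View pics/t2.png

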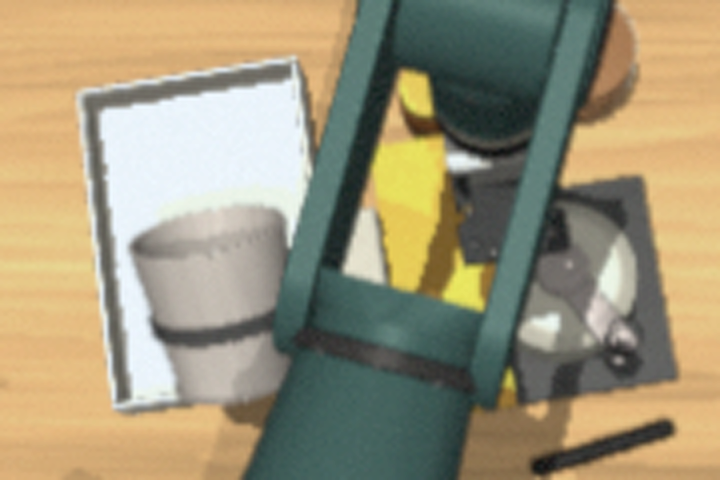

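The crank has turned and the pot is tipped about 1 rad towards +x. The black knob is at crop (623,345), near the expected 210°, and the tray hasn't moved. Next I take the black knob.

carry_out(
  targets=[
    [0.45,0,-3.1,1.75,0],
    [0.45,0,-3.1,1.75,0],
    [0.45,0,-3.1,1.75,0],
    [0.45,0,-3.1,1.7,0],
    [0.45,0,0,0,0],
    [0.45,3,0,0,0],
    [0.45,3,0,0,0],
    [1,0,0,0,0],
    [1,0,0,0,0],
    [1,0,0,0,0],
  ],
)

```text
time: 9.0
tool_pos: [0.4632, -0.1811, 0.1299]
ee_rot: [1.092, 1.568, -0.312]
wrist_force: [0.1, 0.2, 1.0]
width: 0.0312
```

Run:
```python
from h import *
err(209.6)
```

```text
t 9.0 tcp [ 0.4632 -0.1811  0.1299] to go tool cm [ 0.39 -0.02  0.05] yaw 9.58 F [0.1 0.2 1. ] w 0.031234940017995646 tilt -1.0
```

carry_out(
  targets=[
    [1,0,0,0,0],
    [1,0,0,0,0],
  ],
)

```text
time: 9.2
tool_pos: [0.4627, -0.1814, 0.1302]
ee_rot: [0.812, 1.568, -0.592]
wrist_force: [-1.5, -0.4, 3.1]
width: 0.0244
```

carry_out(
  targets=[
    [1,0,0.39,0.62,0],
    [1,0,0.46,0.57,0],
    [1,0,0.51,0.52,0],
    [1,0,0.57,0.47,0],
    [1,0,0.61,0.4,0],
    [1,0,0.65,0.34,0],
    [1,0,0.68,0.27,0],
    [1,0,0.71,0.19,0],
    [1,0,0.72,0.12,0],
    [1,0,0.73,0.04,0],
    [1,0,0.73,-0.03,0],
    [1,0,0.72,-0.11,0],
    [1,0,0.71,-0.18,0],
    [1,0,0.69,-0.26,0],
    [1,0,0.66,-0.33,0],
  ],
)

```text
time: 10.7
tool_pos: [0.5615, -0.193, 0.1302]
ee_rot: [0.449, 1.566, -0.956]
wrist_force: [-1.6, -2.2, 5.5]
width: 0.0243
```

Run:
```python
from h import *
err(299.6)
```

```text
t 10.7 tcp [ 0.5615 -0.193   0.1302] to go tool cm [ 0.42  0.03 -0.15] yaw 9.48 F [-1.6 -2.2  5.5] w 0.024332171861640304 tilt -1.0
```

carry_out(
  targets=[
    [1,0,0.62,-0.39,0],
    [1,0,0.57,-0.46,0],
    [1,0,0.52,-0.51,0],
    [1,0,0.47,-0.57,0],
    [1,0,0.4,-0.61,0],
    [1,0,0.34,-0.65,0],
    [1,0,0.27,-0.68,0],
    [1,0,0.19,-0.71,0],
    [1,0,0.12,-0.72,0],
    [1,0,0.04,-0.73,0],
    [1,0,-0.03,-0.73,0],
    [1,0,-0.11,-0.72,0],
    [1,0,-0.18,-0.71,0],
    [1,0,-0.26,-0.69,0],
    [1,0,-0.33,-0.66,0],
    [1,0,0,0,0],
    [0.45,0,0,0,0],
    [0.45,0,0,0,0],
    [0.45,-3,0,0,0],
    [0.45,-3,0,0,0],
  ],
)

```text
time: 12.7
tool_pos: [0.5696, -0.0919, 0.1865]
ee_rot: [-2.201, 1.565, 2.678]
wrist_force: [0.9, -0.8, -0.4]
width: 0.0508
```

Run:
```python
from h import *
err(389.6);err(209.6)
```

```text
t 12.7 tcp [ 0.5696 -0.0919  0.1865] to go tool cm [6.05 0.19 0.15] yaw 9.56 F [ 0.9 -0.8 -0.4] w 0.050838939762347116 tilt -1.0
t 12.7 tcp [ 0.5696 -0.0919  0.1865] to go tool cm [  6.08 -11.97   7.09] yaw 9.56 F [ 0.9 -0.8 -0.4] w 0.050838939762347116 tilt -1.0
```

carry_out(
  targets=[
    [0.45,0,-3.05,1.75,0],
    [0.45,0,-3.05,1.75,0],
    [0.45,0,-3.05,1.75,0],
    [0.45,0,-3.05,1.75,0],
    [0.45,0,0,0,0],
    [0.45,3,0,0,0],
    [0.45,3,0,0,0],
    [1,0,0,0,0],
    [1,0,0,0,0],
    [1,0,0,0,0],
    [1,0,0,0,0],
    [1,0,0,0,0],
  ],
)

```text
time: 13.9
tool_pos: [0.4637, -0.1821, 0.1304]
ee_rot: [1.206, 1.566, -0.197]
wrist_force: [3.0, 0.8, 1.1]
width: 0.0242
```

carry_out(
  targets=[
    [1,0,0.39,0.62,0],
    [1,0,0.46,0.57,0],
    [1,0,0.51,0.52,0],
    [1,0,0.57,0.47,0],
    [1,0,0.61,0.4,0],
    [1,0,0.65,0.34,0],
    [1,0,0.68,0.27,0],
    [1,0,0.71,0.19,0],
    [1,0,0.72,0.12,0],
    [1,0,0,0,0],
    [1,0,0,0,0],
    [1,0,0,0,0],
  ],
)

```text
time: 15.1
tool_pos: [0.5209, -0.2072, 0.1303]
ee_rot: [1.747, 1.568, 0.343]
wrist_force: [-0.3, 3.6, 5.5]
width: 0.0244
```

Run:
```python
from h import *
from bench import robot
err(263.6)
s=robot.snapshot("top");a=s["image"][130:250,120:300,::-1]
A=cv2.convertScaleAbs(cv2.resize(a,(600,400),interpolation=cv2.INTER_CUBIC),alpha=1.5)
s=robot.snapshot("side");a=s["image"][80:260,130:330,::-1]
cv2.imwrite("pics/t3.png",np.vstack([A[:,:],np.zeros((0,600,3),np.uint8)]))
B=cv2.resize(a,(400,360),interpolation=cv2.INTER_CUBIC)
o=np.zeros((400,800,3),np.uint8);o[:,:400]=A[:,:400];o[:360,400:]=B;cv2.imwrite("pics/t3.png",o)
```

```text
t 15.1 tcp [ 0.5209 -0.2072  0.1303] to go tool cm [ 0.43  0.03 -0.  ] yaw 9.58 F [-0.3  3.6  5.5] w 0.024356062671638264 tilt -1.0
```

View pics/t3.png

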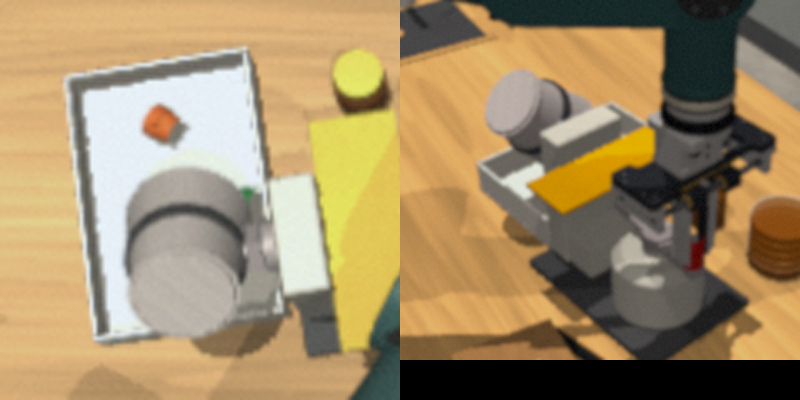

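The pot is fully tipped. An orange stopper (crop 162,125) and a green one (245,190) are in the tray, and the pot hides the rest. I'll go a touch further to the stop, wait, then crank back.

carry_out(
  targets=[
    [1,0,0.36,0.04,0],
    [1,0,0,0,0],
    [1,0,0,0,0],
    [1,0,0,0,0],
    [1,0,0,0,0],
    [1,0,0,0,0],
  ],
)

```text
time: 15.8
tool_pos: [0.5238, -0.207, 0.1303]
ee_rot: [2.294, 1.57, 0.89]
wrist_force: [-1.7, 3.4, 6.8]
width: 0.0242
```

Run:
```python
from h import *
err(266.6)
for a,n in((266.6,19),(332.6,30)):
 A=np.radians(a-6*np.arange(n+1));x,y=7*np.cos(A),7*np.sin(A)
 print(np.c_[np.diff(x),-np.diff(y)].round(2).tolist())
```

```text
t 15.8 tcp [ 0.5238 -0.207   0.1303] to go tool cm [0.43 0.11 0.  ] yaw 9.56 F [-1.7  3.4  6.8] w 0.024187973626734093 tilt -1.0
[[-0.73, -0.08], [-0.72, -0.16], [-0.7, -0.23], [-0.67, -0.3], [-0.63, -0.37], [-0.59, -0.43], [-0.54, -0.49], [-0.49, -0.55], [-0.43, -0.6], [-0.36, -0.64], [-0.29, -0.67], [-0.22, -0.7], [-0.15, -0.72], [-0.07, -0.73], [0.01, -0.73], [0.08, -0.73], [0.16, -0.72], [0.23, -0.7], [0.3, -0.67]]
[[-0.37, 0.63], [-0.43, 0.59], [-0.49, 0.54], [-0.55, 0.49], [-0.6, 0.43], [-0.64, 0.36], [-0.67, 0.29], [-0.7, 0.22], [-0.72, 0.15], [-0.73, 0.07], [-0.73, -0.01], [-0.73, -0.08], [-0.72, -0.16], [-0.7, -0.23], [-0.67, -0.3], [-0.63, -0.37], [-0.59, -0.43], [-0.54, -0.49], [-0.49, -0.55], [-0.43, -0.6], [-0.36, -0.64], [-0.29, -0.67], [-0.22, -0.7], [-0.15, -0.72], [-0.07, -0.73], [0.01, -0.73], [0.08, -0.73], [0.16, -0.72], [0.23, -0.7], [0.3, -0.67]]
```

carry_out(
  targets=[
    [1,0,-0.73,-0.08,0],
    [1,0,-0.72,-0.16,0],
    [1,0,-0.7,-0.23,0],
    [1,0,-0.67,-0.3,0],
    [1,0,-0.63,-0.37,0],
    [1,0,-0.59,-0.43,0],
    [1,0,-0.54,-0.49,0],
    [1,0,-0.49,-0.55,0],
    [1,0,-0.43,-0.6,0],
    [1,0,-0.36,-0.64,0],
    [1,0,-0.29,-0.67,0],
    [1,0,-0.22,-0.7,0],
    [1,0,-0.15,-0.72,0],
    [1,0,-0.07,-0.73,0],
    [1,0,0.01,-0.73,0],
    [1,0,0.08,-0.73,0],
    [1,0,0.16,-0.72,0],
    [1,0,0.23,-0.7,0],
    [1,0,0.3,-0.67,0],
    [1,0,0,0,0],
  ],
)

```text
time: 17.8
tool_pos: [0.4505, -0.1168, 0.1303]
ee_rot: [0.728, 1.567, -0.676]
wrist_force: [3.8, -1.2, 6.8]
width: 0.0244
```

carry_out(
  targets=[
    [0.45,0,0,0,0],
    [0.45,0,0,0,0],
    [0.45,-3,0,0,0],
    [0.45,-3,0,0,0],
    [0.45,0,0,0,0],
  ],
)

```text
time: 18.3
tool_pos: [0.4503, -0.117, 0.1917]
ee_rot: [0.957, 1.566, -0.448]
wrist_force: [1.1, -0.4, 0.2]
width: 0.0519
```

Run:
```python
from h import *
from bench import robot
err(152.6);err(332.6)
s=robot.snapshot("top");a=s["image"][130:250,120:300,::-1]
A=cv2.convertScaleAbs(cv2.resize(a,(720,480),interpolation=cv2.INTER_CUBIC),alpha=1.5)
cv2.imwrite("pics/t4.png",A)
```

```text
t 18.3 tcp [ 0.4503 -0.117   0.1917] to go tool cm [ 6.57  0.02 -0.12] yaw 9.53 F [ 1.1 -0.4  0.2] w 0.051897113307027884 tilt -1.0
t 18.3 tcp [ 0.4503 -0.117   0.1917] to go tool cm [ 6.64 12.46  6.3 ] yaw 9.53 F [ 1.1 -0.4  0.2] w 0.051897113307027884 tilt -1.0
```

View pics/t4.png

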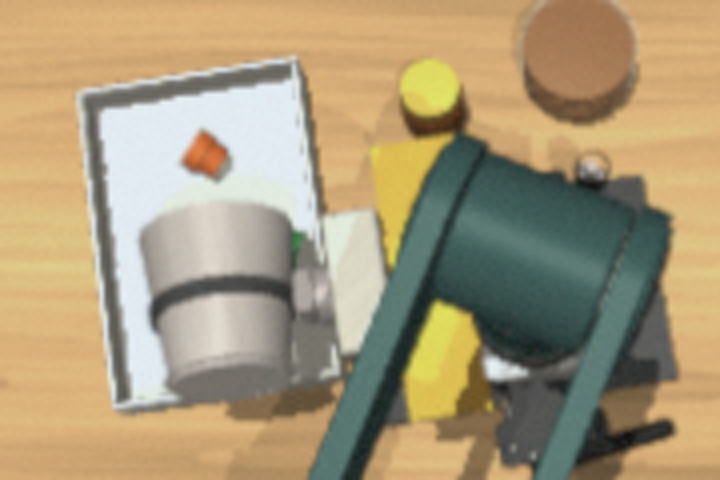

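Orange stoppers are near (205,155) and a green one at (297,240), the tray hasn't moved, and the black knob is visible at (592,165). I'll take it and crank on clockwise.

carry_out(
  targets=[
    [0.45,0,3.1,1.6,0],
    [0.45,0,3.1,1.6,0],
    [0.45,0,3.1,1.6,0],
    [0.45,0,3.1,1.6,0],
    [0.45,0,0,0,0],
    [0.45,3,0,0,0],
    [0.45,3,0,0,0],
    [1,0,0,0,0],
    [1,0,0,0,0],
    [1,0,0,0,0],
    [1,0,0,0,0],
    [1,0,0,0,0],
  ],
)

```text
time: 19.55
tool_pos: [0.5842, -0.159, 0.1305]
ee_rot: [1.245, 1.565, -0.159]
wrist_force: [4.8, 0.4, -0.3]
width: 0.0244
```

Run:
```python
from h import *
err(332.6)
```

```text
t 19.55 tcp [ 0.5842 -0.159   0.1305] to go tool cm [ 0.45 -0.03 -0.05] yaw 9.56 F [ 4.8  0.4 -0.3] w 0.024367706441951884 tilt -1.0
```

carry_out(
  targets=[
    [1,0,-0.37,0.63,0],
    [1,0,-0.43,0.59,0],
    [1,0,-0.49,0.54,0],
    [1,0,-0.55,0.49,0],
    [1,0,-0.6,0.43,0],
    [1,0,-0.64,0.36,0],
    [1,0,-0.67,0.29,0],
    [1,0,-0.7,0.22,0],
    [1,0,-0.72,0.15,0],
    [1,0,-0.73,0.07,0],
    [1,0,-0.73,-0.01,0],
    [1,0,-0.73,-0.08,0],
    [1,0,-0.72,-0.16,0],
    [1,0,-0.7,-0.23,0],
    [1,0,-0.67,-0.3,0],
  ],
)

```text
time: 21.05
tool_pos: [0.4939, -0.2038, 0.1303]
ee_rot: [1.529, 1.568, 0.124]
wrist_force: [2.9, 2.1, 7.8]
width: 0.024
```

carry_out(
  targets=[
    [1,0,-0.63,-0.37,0],
    [1,0,-0.59,-0.43,0],
    [1,0,-0.54,-0.49,0],
    [1,0,-0.49,-0.55,0],
    [1,0,-0.43,-0.6,0],
    [1,0,-0.36,-0.64,0],
    [1,0,-0.29,-0.67,0],
    [1,0,-0.22,-0.7,0],
    [1,0,-0.15,-0.72,0],
    [1,0,-0.07,-0.73,0],
    [1,0,0.01,-0.73,0],
    [1,0,0.08,-0.73,0],
    [1,0,0.16,-0.72,0],
    [1,0,0.23,-0.7,0],
    [1,0,0.3,-0.67,0],
    [1,0,0,0,0],
    [0.45,0,0,0,0],
    [0.45,0,0,0,0],
    [0.45,-3,0,0,0],
    [0.45,-3,0,0,0],
  ],
)

```text
time: 23.05
tool_pos: [0.4457, -0.1151, 0.1864]
ee_rot: [-2.049, 1.562, 2.829]
wrist_force: [0.8, 0.1, 0.5]
width: 0.0507
```

Run:
```python
from h import *
err(152.6);err(332.6)
```

```text
t 23.05 tcp [ 0.4457 -0.1151  0.1864] to go tool cm [6.04 0.52 0.19] yaw 9.52 F [0.8 0.1 0.5] w 0.050673403466601534 tilt -1.0
t 23.05 tcp [ 0.4457 -0.1151  0.1864] to go tool cm [ 5.91 12.96  6.61] yaw 9.52 F [0.8 0.1 0.5] w 0.050673403466601534 tilt -1.0
```

carry_out(
  targets=[
    [0.45,0,3.15,1.6,0],
    [0.45,0,3.15,1.6,0],
    [0.45,0,3.1,1.6,0],
    [0.45,0,3.1,1.6,0],
    [0.45,0,0,0,0],
    [0.45,3,0,0,0],
    [0.45,3,0,0,0],
    [1,0,0,0,0],
    [1,0,0,0,0],
    [1,0,0,0,0],
    [1,0,0,0,0],
    [1,0,0,0,0],
  ],
)

```text
time: 24.25
tool_pos: [0.5842, -0.1584, 0.1309]
ee_rot: [1.156, 1.566, -0.248]
wrist_force: [1.9, 0.9, 2.5]
width: 0.0241
```

Run:
```python
from h import *
err(332.6)
```

```text
t 24.25 tcp [ 0.5842 -0.1584  0.1309] to go tool cm [ 0.49 -0.03  0.01] yaw 9.56 F [1.9 0.9 2.5] w 0.024136395403350604 tilt -1.0
```

carry_out(
  targets=[
    [1,0,-0.37,0.63,0],
    [1,0,-0.43,0.59,0],
    [1,0,-0.49,0.54,0],
    [1,0,-0.55,0.49,0],
    [1,0,-0.6,0.43,0],
    [1,0,-0.64,0.36,0],
    [1,0,-0.67,0.29,0],
    [1,0,-0.7,0.22,0],
    [1,0,-0.72,0.15,0],
    [1,0,-0.73,0.07,0],
    [1,0,-0.73,-0.01,0],
    [1,0,-0.73,-0.08,0],
    [1,0,-0.72,-0.16,0],
    [1,0,-0.7,-0.23,0],
    [1,0,-0.67,-0.3,0],
    [1,0,-0.63,-0.37,0],
    [1,0,-0.59,-0.43,0],
    [1,0,-0.54,-0.49,0],
    [1,0,-0.49,-0.55,0],
    [1,0,-0.43,-0.6,0],
  ],
)

```text
time: 26.25
tool_pos: [0.4657, -0.1845, 0.1308]
ee_rot: [1.15, 1.564, -0.255]
wrist_force: [5.9, 0.3, 6.0]
width: 0.0241
```

carry_out(
  targets=[
    [1,0,-0.18,-0.32,0],
    [1,0,-0.18,-0.32,0],
    [1,0,-0.14,-0.34,0],
    [1,0,0,0,0],
    [1,0,0,0,0],
  ],
)

```text
time: 26.75
tool_pos: [0.4589, -0.1756, 0.1307]
ee_rot: [1.139, 1.565, -0.265]
wrist_force: [3.3, 1.9, 6.0]
width: 0.0243
```

Run:
```python
from h import *
err(197.6)
```

```text
t 26.75 tcp [ 0.4589 -0.1756  0.1307] to go tool cm [ 0.47 -0.28 -0.69] yaw 9.53 F [3.3 1.9 6. ] w 0.024262694951376236 tilt -1.0
```

carry_out(
  targets=[
    [1,0,-0.12,-0.34,0],
    [1,0,-0.11,-0.34,0],
    [1,0,0,0,0],
    [1,0,0,0,0],
  ],
)

```text
time: 27.15
tool_pos: [0.4554, -0.1697, 0.1307]
ee_rot: [0.985, 1.565, -0.419]
wrist_force: [4.4, 1.4, 5.8]
width: 0.0245
```

carry_out(
  targets=[
    [1,0,-0.03,-0.15,0],
    [1,0,0,0,0],
  ],
)

```text
time: 27.35
tool_pos: [0.4554, -0.1696, 0.1308]
ee_rot: [0.719, 1.563, -0.686]
wrist_force: [4.5, -3.2, 5.0]
width: 0.0248
```

carry_out(
  targets=[
    [1,0,-0.03,-0.15,0],
    [1,0,0,0,0],
  ],
)

```text
time: 27.55
tool_pos: [0.4554, -0.1695, 0.1308]
ee_rot: [0.603, 1.56, -0.803]
wrist_force: [5.9, -5.3, 1.7]
width: 0.0245
```

The knob has stopped moving while the force rises, so the stop is reached. I'll release, lift away and look.

carry_out(
  targets=[
    [1,0,0.04,0.2,0],
    [0.45,0,0,0,0],
    [0.45,0,0,0,0],
    [0.45,0,0,0,0],
    [0.45,-3,0,0,0],
    [0.45,-4,0,0,0],
    [0.45,-4,0,0,0],
    [0.45,-4,0,0,0],
    [0.45,-4,0,4,0],
    [0.45,0,0,4,0],
    [0.45,0,0,4,0],
    [0.45,0,0,0,0],
    [0.45,0,0,0,0],
    [0.45,0,0,0,0],
  ],
)

```text
time: 28.95
tool_pos: [0.4724, -0.2805, 0.3134]
ee_rot: [-2.542, 1.569, 2.338]
wrist_force: [0.5, -0.1, 0.4]
width: 0.052
```

Run:
```python
from h import *
from bench import robot
import pickle
err(197.6);d=pickle.load(open("s0.pkl","rb"))
o=np.zeros((600,800,3),np.uint8)
for i,(n,(r,c)) in enumerate((("top",(130,130)),("side",(90,160)))):
  for j,s in enumerate((d[n],robot.snapshot(n))):
    a=s["image"][r:r+125,c:c+165,::-1]
    o[j*300:j*300+300,i*400:i*400+396]=cv2.convertScaleAbs(cv2.resize(a,(396,300),interpolation=cv2.INTER_CUBIC),alpha=1.5 if i==0 else 1.2)
cv2.imwrite("pics/t5.png",o)
```

```text
t 28.95 tcp [ 0.4724 -0.2805  0.3134] to go tool cm [ 18.76   0.16 -11.23] yaw 9.57 F [ 0.5 -0.1  0.4] w 0.05198380598106839 tilt -1.0
```

View pics/t5.png

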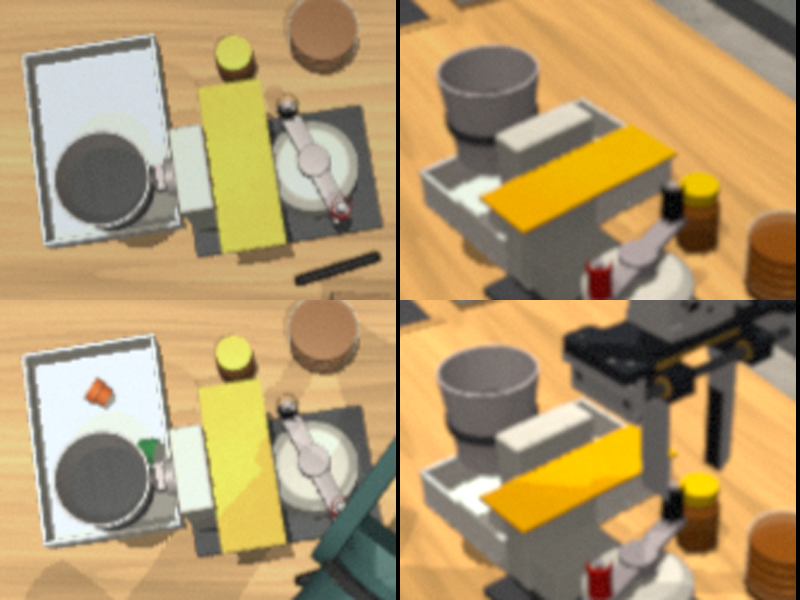

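The pot is upright again and the tray, jar, dishes and knobs match the start. Green (150,448) and orange (98,392) show in the tray, but blue and the second orange aren't confirmed. I'll check inside the pot and under it with the wrist camera.

carry_out(
  targets=[
    [0.45,-4,0,-4,0],
    [0.45,-4,0,-4,0],
    [0.45,-4,0,-4,0],
    [0.45,-2,0,-4,0],
    [0.45,0,0,-4,0],
    [0.45,0,0,-4,0],
    [0.45,0,0,-4,0],
    [0.45,0,0,0,0],
    [0.45,0,0,0,0],
    [0.45,0,0,0,0],
  ],
)

```text
time: 30.05
tool_pos: [0.4285, -0.0194, 0.4398]
ee_rot: [0.061, 1.57, -1.344]
wrist_force: [0.4, 0.2, -0.5]
width: 0.0517
```

Run:
```python
from h import *
from bench import robot
import pickle
err(197.6);d=pickle.load(open("s0.pkl","rb"))
def g(a):return (255*(np.clip(a/255.,0,1))**.4).astype(np.uint8)
s=robot.snapshot("wrist");t=robot.snapshot("top");pickle.dump((s,t),open("e.pkl","wb"))
c=proj(s,loc(P,[[0,.245,.2]]))[0];print("pot in wrist",c,"cam",s["pose"][:3,3])
o=np.zeros((600,800,3),np.uint8)
o[:300,:400]=g(cv2.resize(s["image"][:,:,::-1],(400,300)))
x,y=[int(np.clip(v,60,m-60)) for v,m in zip(c,(512,384))]
o[:300,400:700]=g(cv2.resize(s["image"][y-60:y+60,x-60:x+60,::-1],(300,300),interpolation=cv2.INTER_CUBIC))
q=proj(d["top"],loc(P,[[0,.245,.2]]))[0].astype(int)
for k,u in enumerate((d["top"],t)):
  o[300:,k*400:k*400+300]=g(cv2.resize(u["image"][q[1]-25:q[1]+25,q[0]-25:q[0]+25,::-1],(300,300),interpolation=cv2.INTER_CUBIC))
cv2.imwrite("pics/e.png",o)
```

```text
t 30.05 tcp [ 0.4285 -0.0194  0.4398] to go tool cm [31.39  0.13 15.21] yaw 9.52 F [ 0.4  0.2 -0.5] w 0.051743578819356775 tilt -1.0
pot in wrist [304.07790378  91.36569685] cam [0.41544676 0.05814579 0.61917156]
```

View pics/e.png

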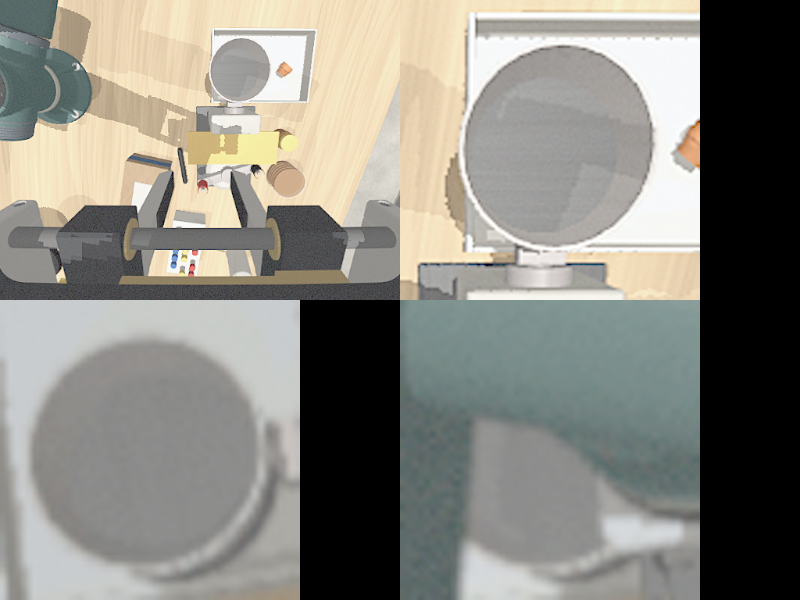

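The pot looks empty in the wrist view: smooth bottom around crop (560,150), no colours. I'll look under the pot from both sides using colour detection.

```bash
cat > det.py <<'E'
from h import *
def blobs(s,tag):
    im=np.ascontiguousarray(s["image"]);hsv=cv2.cvtColor(im,cv2.COLOR_RGB2HSV)
    for n,(lo,hi) in dict(orange=(3,16),green=(40,85),blue=(95,130)).items():
        m=cv2.inRange(hsv,(lo,150 if n=="orange" else 110,30),(hi,255,255))
        k,_,st,ce=cv2.connectedComponentsWithStats(m)
        for i in range(1,k):
            if st[i,4]<6: continue
            u=cv2.undistortPoints(ce[i].reshape(1,1,2),s["camera_matrix"],s["distortion"])[0,0]
            r=s["pose"][:3,:3]@[u[0],-u[1],-1];c=s["pose"][:3,3];w=c+r*(.02-c[2])/r[2]
            cs,sn=np.cos(P[2]),np.sin(P[2]);e=w[:2]-P[:2];q=np.array([cs*e[0]+sn*e[1],-sn*e[0]+cs*e[1]])
            if abs(q[0])<.3 and .12<q[1]<.5:print(tag,n,"px",ce[i].round(0),"area",st[i,4],"station xy",q.round(3),st[i,:4])
E
python3 - <<'E'
from det import *
import pickle
d=pickle.load(open("s0.pkl","rb"));s,t=pickle.load(open("e.pkl","rb"))
blobs(d["top"],"top0");blobs(d["side"],"side0");blobs(s,"wrist")
print(s["camera_matrix"][0,0])
for n,u in(("0",d["top"]),("w",s)):
  c=proj(u,loc(P,[[0,.245,.2]]))[0].astype(int);a=u["image"][c[1]-10:c[1]+10,c[0]-10:c[0]+10].reshape(-1,3);print(n,a.mean(0),a.std(0),a.max(0))
E
```

```text
wrist orange px [364.  89.] area 207 station xy [0.155 0.266] [355  79  19  19]
268.37101488253484
0 [56.335  56.5425 55.2925] [1.52734246 1.45540158 1.40425915] [62 61 59]
w [76.8925 76.3625 75.1525] [2.82240035 2.8958753  2.80877976] [84 84 82]
```

carry_out(
  targets=[
    [0.45,0,4,-1,0],
    [0.45,0,4,-1,0],
    [0.45,0,4,-1,0],
    [0.45,0,4,-1,0],
    [0.45,0,4,-1,0],
    [0.45,0,4,-1,0],
    [0.45,0,0,0,0],
    [0.45,0,0,0,0],
  ],
)

```text
time: 30.95
tool_pos: [0.6573, 0.0789, 0.4354]
ee_rot: [-1.676, 1.564, -3.081]
wrist_force: [-0.5, -0.1, 0.2]
width: 0.0515
```

Run:
```python
from det import *
from bench import robot
import pickle
err(197.6)
s=robot.snapshot("wrist");pickle.dump(s,open("f1.pkl","wb"));blobs(s,"wrist+x");print(proj(s,loc(P,[[0,.245,.11],[0,.245,.02]])))
u=robot.snapshot("side");blobs(u,"side");u=robot.snapshot("top");blobs(u,"top")
```

```text
t 30.95 tcp [0.6573 0.0789 0.4354] to go tool cm [ 31.09 -23.81  21.18] yaw 9.46 F [-0.5 -0.1  0.2] w 0.051518824878264806 tilt -1.0
wrist+x orange px [217. 115.] area 67 station xy [0.083 0.272] [208 107  15  16]
wrist+x orange px [207. 112.] area 7 station xy [0.063 0.278] [207 109   2   7]
wrist+x orange px [250. 119.] area 174 station xy [0.153 0.264] [242 109  18  18]
wrist+x orange px [182. 161.] area 7 station xy [0.    0.173] [179 161   7   1]
wrist+x green px [210. 145.] area 174 station xy [0.065 0.208] [201 137  17  17]
wrist+x blue px [206. 128.] area 192 station xy [0.058 0.245] [199 119  15  17]
[[165.12465175 129.97674175]
 [179.26783211 127.94454636]]
top orange px [173. 168.] area 20 station xy [0.153 0.258] [172 165   4   8]
top green px [191. 191.] area 25 station xy [0.068 0.21 ] [189 189   6   8]
```

All four stoppers are now detected (2 orange, green, blue). One look to confirm they're within the tray.

Run:
```python
import pickle,cv2
s=pickle.load(open("f1.pkl","rb"));cv2.imwrite("pics/f1.png",cv2.resize(s["image"][60:210,120:320,::-1],(800,600),interpolation=cv2.INTER_CUBIC))
```

```text
(no output)
```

View pics/f1.png

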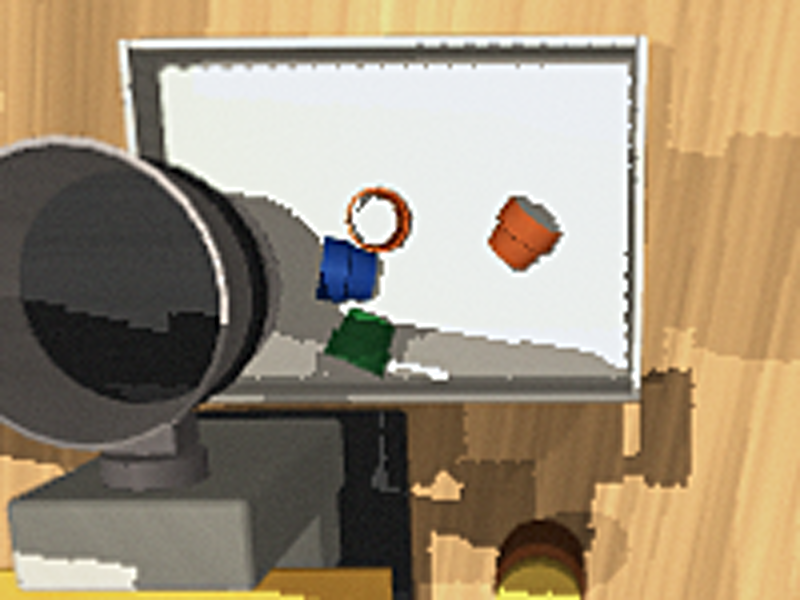

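The four stoppers lie flat inside the tray: orange (380,218) and (525,232), blue (350,270), green (360,342). The pot is upright and empty, and the arm is clear at TCP z 0.435. Handing in.

```bash
python3 -c "
from bench import robot
print(robot.close_job())"
```

```text
the job is handed in; nothing more can be done
None
```

I cranked the pot counter-clockwise to its tipped end with three grasps (red, black, red). I then cranked it back clockwise to its stop with the same red grip and two more. The job was handed in at about 31 s of the 72 s; it reports no verdict.

**Stoppers and pot:** The last wrist pictures show all four stoppers (two orange, blue, green) lying in the tray. The pot is upright and empty.

**Crank stop:** The knob stopped moving within about 1 mm of where I first gripped it while the force rose to about 8 N, so I take the stop as reached. I did not measure the pot's angle separately.

**Surroundings:** The before-and-after pictures show the tray, jar and dishes where they started, judged by eye. I did not recheck the wash bottle, rack, carton and marker closely; the arm passed well above them. Wrist force stayed under about 10 N in every reading, and the arm was clear at 0.435 m when I handed in.

**Check that disagreed:** The side-view reading of the red knob was 3 px off the first fit. I refitted from the top and wrist views only, and every grasp then landed on the knob.

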